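# Open the sketch box and clip in the fresh paint cup

### The job

Get the painter's sketch box ready for class. Ease the lid up to about 70 degrees, a little short of upright, let go of it and watch for a couple of seconds that its friction hinge really holds it there. Then use the hand press to push the red paint cup, which stands proud of the row, straight down until it snaps fully home in its socket, and stand the press back upright on the table beside the box, leaving the lid open.

Things in the scene. Friction and masses are not known exactly. Their poses are not given: they have to be found in the camera images.
- sketchbox: Fixed plywood sketch box: open tray 210 (x) x 300 (y) x 70 mm high, 9 mm walls, shut by its lid at first. Origin on the table under its centre; x points from the front wall (towards the robot) to the hinge wall, y left, z up. Inside, along the front wall, is a row of four black sockets with paint cups (order varies), behind them a white palette; all at least 17 mm below the rim.
- lid (a joint): Opening angle of the lid, rad: 0 shut, grows as the front edge rises; 1.22 = 70 degrees, 1.57 upright, stop at 1.92. The lid is 10 mm plywood, 300 mm wide, 234 mm from hinge line to lip edge, about 0.36 kg; it starts shut or a little ajar. The hinge is stiff with friction: about 4 to 6 N at the lip lift it, and it should stay where it is let go.
- hinge (a point): Middle of the lid's hinge line: at rim height (70 mm) over the far wall, 105 mm along the box's x from its centre. The point turns with the lid: its x axis points from lip to hinge along the lid's underside, its y axis is the hinge line.
- lip (a point): Middle of the underside of the lid's front lip: a dark wooden strip, 200 mm wide (y) and 10 mm thick, that overhangs the box's front wall by 24 mm, so that a fingertip fits beneath; 70 mm above the table when shut. The point is 12 mm in from the lip's outer edge, 222 mm from the hinge line. Axes as for the hinge point.
- socket_face (a point): Centre of the top face of the red cup's socket: fixed black block, 60 x 62 mm, with a 41.5 mm round hole and four spring clips in it. The face is 38 mm above the table, 64 mm from the box's centre towards the front wall. Axes parallel to the box's.
- cup_top (a point): Centre of the top of the loose red paint cup: round, 44 mm across the rim, 15.5 mm high, 30 g. It starts level and centred on its socket's clips, its top 12 mm above the socket face. Pushed with about 10 N it snaps home: rim on the face, top 3 mm above it, level with the blue, yellow and green cups. z is up.
- press_grip (a point): Middle of the grip of the hand press, which stands on the table on one side of the box: upright beech handle, 27 mm in diameter and straight from 44 to 92 mm above the sole, on a flat round rubber-soled foot 35 mm across. 95 mm high, 90 g. The point is on the axis 68 mm above the sole; z runs up the handle.
- jar: Bystander: glass jar of pink paint with a brass lid, 68 mm across, 85 mm high, standing loose on the table. Origin at the centre of its underside.
- spraycan: Bystander: white spray can with a blue cap, 60 mm across, 190 mm high, standing loose on the table. Origin at the centre of its underside.
- bottle: Bystander: small amber bottle with a white cap, 48 mm across, 110 mm high, standing loose on the table. Origin at the centre of its underside.
Mind the look-alikes: they are no part of the job. What is shaped like the part that bears press_grip but purple is not meant.

How it is judged:
By the outcome, as a careful person would: the job done as asked, in the order asked, and still so for the second after the job is handed in, with the robot touching nothing.
It also fails if it takes over 72 s, if anything falls off the work surface, if the arm or the gripper's body presses on something with over 40 N, if the wrist force passes 120 N, or if a joint passes its speed limit or range.

### The arm

A 6-joint arm with a two-finger parallel gripper is mounted at the origin on the work surface. World frame = base frame: x ahead of the robot, y to its left, z up, the work surface at z = 0. Lengths are in m, angles in degrees, forces in N, time in s.
With the tool pointing down it reaches from about 0.25 to 0.725 m from the base axis. Payload 9.7 kg.
Tool frame: the origin (TCP) lies on the centre line of the jaws, within the pads' length; the fingertips stand bot.nose_length ahead of it and the grasp point (between the pads) lies 11 mm behind it (bot.nose_length is the distance from the TCP to the fingertips, in m); z points along the fingers, y is the line along which they close (so a half turn about z gives the same grasp; the last joint's range is limited). The gripper opens to 85 mm and grips with 20 to 120 N. Pads are 22 mm wide; open, the fingers measure 114 mm over their backs; the gripper's body (76 mm by 85 mm) begins 54 mm behind the grasp point. The pads swing forward as they close: fully open they stand 13 mm farther back than shut.
Start: joints at [70.531, 4.979, 10.078, 95.1, 0, 90], TCP at [0.183, 0.519, 0.239] pointing down, gripper open.
Joint ranges: [-179.16, 179.16], [-48.56, 103.87], [-65.8, 70.77], [-126.05, 130.52], [-82.76, 87.17], [-180, 180]. Speed limits (degrees/s): [127.2, 127.2, 147.25, 180, 180, 180].

### API

Orientations are given as [roll, pitch, yaw] about the fixed x, y, z axes, in that order (R = Rz(yaw) Ry(pitch) Rx(roll)).
In Python, from workcell import bot gives the robot as it stands. The module is installed in compiled form; this text tells all that it offers.
- The arm moves only by the shell command python3 -m inch 'ROWS' [OPENING] [FORCE]. ROWS is JSON, a list of rows, each a list of 4 numbers: the shift along the world's x, y, z in cm, then the turn about the world's z in degrees. A call has exactly 8 rows; each row is the pose to reach, as a shift and turn from the pose commanded when the call began; what a row does not reach only later rows make up. A row lasts 1/8 s, in which the tool goes at most 62.5 mm and 10.7 degrees, less where a joint would pass 70% of its speed; a pose out of reach is approached as far as the arm can. A call with a gripper value outside its range is refused whole. OPENING is the finger opening in cm, from 0 to 8.54, set as the call begins (- or left out, the last holds). The fingers move at their own pace and stop on an object; FORCE is the grip in N (left out, the last holds). Time passes only in rows, so rows that repeat a pose let the fingers close, or fill a call up. It gives the time, the measured TCP pose, the force, the opening and the grip force at its end, in the units of the state.
- bot.get_obs(): the state, without advancing time (a new reading comes with each control period).
- bot.camera(name): name is "scene" or "top"; returns a dict with "img" (400x640x3 uint8, red, green, blue), "fovy" (degrees; the focal length in pixels is half the picture's height over the tangent of half this angle, whatever the lens; pixels are square), "cx", "cy" (the principal point, pixels), "dist" ([k1, k2, p1, p2, k3] as OpenCV has them; the pictures are not rectified), "R" (3x3) and "t" (3): a world point X has camera coordinates R X + t. Camera axes: x right, y down, z forward; pixel columns grow to the right and rows downward; lengths in m; the calibration is good to about 2 mm. A picture is of the moment at which its call begins. There is no depth.
- bot.job_done(): hands the job in; it is judged then, once.
Trained networks look in a picture, given as the dict that the camera call returned (one of the last four; its "shot" number tells which), for a name from the list of things; names that differ only in an ending like _2 or _b are one class to them, and where a whole thing is asked for, a point or a joint stands for the part that bears it (a point fixed in the world has none). Each returns a list of dicts, best first, with "score" (0 to 1); they miss things now and then, are a little off and sometimes report something else, mostly with a low value. They report only what shows in the picture. A call takes as long as a camera call. They do not tell look-alikes from the thing itself.
- bot.find_in(thing, picture): "point" ([column, row] in pixels, amid what is visible of it).
- bot.landmark_of(thing, picture): "point" ([column, row] in pixels: a listed point, or the origin of a listed thing).
The state is a dict: "time": time; "q": joint angles; "qd": joint speeds; "joint_efforts": joint torques, N m; "ee_pos": TCP position; "tcp_rot": TCP orientation; "wrist_force": force on the tool from outside, world axes, zero at the start; "torque": the same for the moment, N m; "opening": finger opening in m; "grasp_force": force on a finger pad.
Only numpy, scipy, OpenCV 4.12 (cv2) and the standard library are available. Lean on these libraries where they do the work, as an engineer would, in place of code of your own. Each camera call takes 0.05 s, during which the arm holds its last target. There are 200 camera calls.

## Working session

There is one attempt and no reset: what is moved stays moved. The work goes in short steps, Python scripts to look and compute and a shell command to move; the robot and the scene stay as the last step left them, time stands still between calls to the robot, and variables do not carry over. Pictures are saved under pics/ and viewed, at most 12 in all, crops included, and the job is handed in when it is done.

```bash
mkdir -p pics; cat > h.py <<'E'
import numpy as np, cv2
from workcell import bot
def K(c):
    f=200/np.tan(np.radians(c["fovy"])/2); return np.array([[f,0,c["cx"]],[0,f,c["cy"]],[0,0,1]])
def ray(c,p):
    u=cv2.undistortPoints(np.array([[p]],float),K(c),np.array(c["dist"],float))[0,0]
    R=np.array(c["R"]);t=np.array(c["t"]); return -R.T@t, R.T@np.array([u[0],u[1],1])
def atz(c,p,z):
    o,d=ray(c,p); return o+d*(z-o[2])/d[2]
def proj(c,X):
    return cv2.projectPoints(np.array(X,float).reshape(-1,1,3),cv2.Rodrigues(np.array(c["R"],float))[0],np.array(c["t"],float),K(c),np.array(c["dist"],float))[0][:,0]
def tri(cs,ps):
    A=np.zeros((3,3));b=np.zeros(3)
    for c,p in zip(cs,ps):
        o,d=ray(c,p);d=d/np.linalg.norm(d);M=np.eye(3)-np.outer(d,d);A+=M;b+=M@o
    return np.linalg.solve(A,b)
def save(c,n): cv2.imwrite("pics/"+n,c["img"][:,:,::-1])
E
python3 - <<'E'
from h import *
np.set_printoptions(precision=3,suppress=True)
o=bot.get_obs();print(bot.nose_length,o["time"],o["ee_pos"],o["tcp_rot"],o["opening"])
cs={n:bot.camera(n) for n in("scene","top")}
for n,c in cs.items():
    save(c,n+"0.png");print(n,"cam",-np.array(c["R"]).T@np.array(c["t"]))
    for th in["lip","hinge","press_grip","jar","spraycan","bottle","sketchbox","cup_top"]:
        for r in bot.landmark_of(th,c)[:3]: 
            z={"lip":.07,"hinge":.07,"press_grip":.068,"cup_top":.05}.get(th,0)
            print(n,th,np.round(r["point"],1),round(r["score"],2),atz(c,r["point"],z))
E
```

```text
0.008 0.0 [0.183 0.518 0.239] [-179.925    0.001  160.534] 0.0856171088985453
scene cam [ 0.861 -0.585  0.835]
scene lip [298.2 188.8] 0.56 [0.463 0.002 0.07 ]
scene hinge [376.6 232.1] 0.58 [ 0.691 -0.018  0.07 ]
scene press_grip [335.  103.5] 0.76 [0.365 0.366 0.068]
scene press_grip [349.2 120.8] 0.62 [0.443 0.314 0.068]
scene jar [213.8 289.7] 0.95 [ 0.432 -0.303  0.   ]
scene spraycan [428.9 157.7] 0.92 [0.689 0.363 0.   ]
scene bottle [264.7 358.3] 0.8 [ 0.619 -0.369  0.   ]
scene sketchbox [337.8 230.3] 0.58 [ 0.589 -0.012  0.   ]
top cam [ 0.52  -0.019  0.93 ]
top lip [320.5 230.9] 0.56 [ 0.478 -0.016  0.07 ]
top hinge [318.3 138.9] 0.83 [ 0.693 -0.014  0.07 ]
top press_grip [157.2 277.8] 0.81 [0.375 0.36  0.068]
top press_grip [176.6 250.7] 0.72 [0.437 0.316 0.068]
top jar [433.8 245.2] 0.81 [ 0.435 -0.3    0.   ]
top spraycan [432.9 246.3] 0.69 [ 0.432 -0.298  0.   ]
top spraycan [169.3 145. ] 0.6 [0.695 0.362 0.   ]
top bottle [461.2 172.4] 0.92 [ 0.617 -0.373  0.   ]
top sketchbox [322.5 185.7] 0.69 [ 0.588 -0.023  0.   ]
```

View pics/scene0.png

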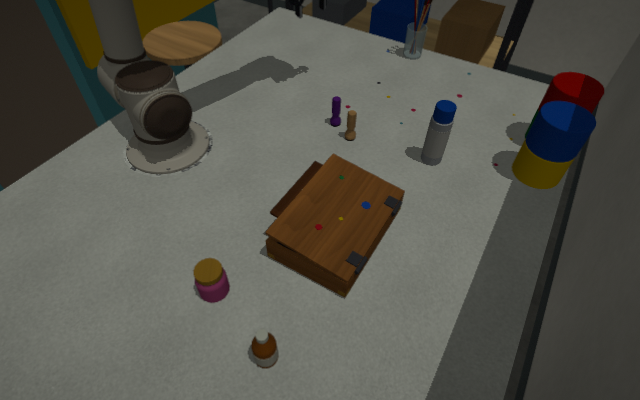

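View pics/top0.png

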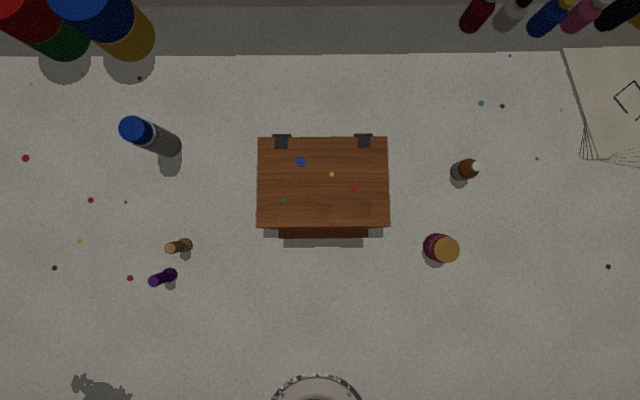

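The scene shows the shut box in the middle. The dark lip strip faces the robot at scene (295,190) and top (323,237). The beech press is at scene (350,125) and top (179,246), with the purple look-alike at scene (336,110) and top (163,277). I choose the beech one. Next I'll take close crops and measure.

```bash
python3 - <<'E'
from h import *
np.set_printoptions(precision=3,suppress=True)
s=bot.camera("scene");t=bot.camera("top")
a=cv2.resize(s["img"][85:300,250:410],None,fx=2.5,fy=2.5,interpolation=cv2.INTER_CUBIC)
b=cv2.resize(t["img"][125:290,140:400],None,fx=1.5,fy=1.5,interpolation=cv2.INTER_CUBIC)
im=np.zeros((a.shape[0],790,3),np.uint8);im[:,:400]=a;im[:b.shape[0],400:790]=b
cv2.imwrite("pics/c1.png",cv2.convertScaleAbs(im[:,:,::-1],alpha=1.6))
print("lip+",tri([s,t],[(319,163),(279,237)]),"lip-",tri([s,t],[(272,212),(368,237)]))
for i,p in(("lidF+",(257,227)),("lidF-",(390,227)),("lidH+",(259,137)),("lidH-",(387,137))):print(i,atz(t,p,.08))
print("press",tri([s,t],[(349.2,120.8),(176.6,250.7)]),"purple",tri([s,t],[(335,103.5),(157.2,277.8)]))
for X in([.693,-.015,.07],):print(proj(s,X),proj(t,X))
E
```

```text
lip+ [0.472 0.079 0.101] lip- [ 0.468 -0.12   0.108]
lidF+ [0.489 0.129 0.08 ]
lidF- [ 0.485 -0.176  0.08 ]
lidH+ [0.697 0.123 0.08 ]
lidH- [ 0.693 -0.173  0.08 ]
press [0.438 0.32  0.062] purple [0.375 0.353 0.08 ]
[[378.027 231.535]] [[318.774 138.806]]
```

View pics/c1.png

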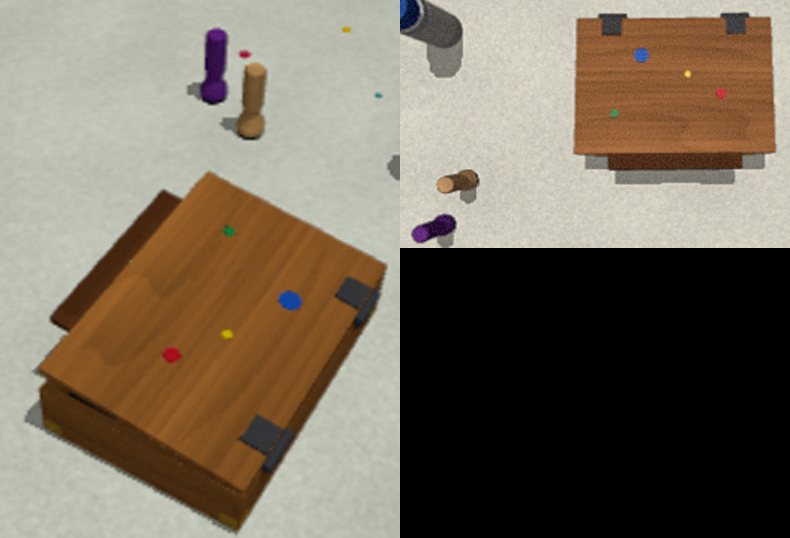

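The lid is a little ajar, with the top of the lip at z of about 0.104 and x of about 0.470. The crop confirms the beech press stands at (0.438, 0.32), next to the purple one. I'll start with the lid. The tool can only point down, so I'll drag the lip up with closed fingers pressed against its front edge.

```bash
python3 -m inch '[[2,-5,0,3],[4,-11,0,6],[7,-17,0,9],[10,-23,0,12],[13,-29,0,15],[16,-35,0,18],[19,-41,0,19.5],[21,-47,0,19.5]]' 0 60; python3 -m inch '[[1,-3,0,0],[1.7,-6.5,-3,0],[1.7,-6.8,-8,0],[1.7,-6.8,-13,0],[1.7,-6.8,-16,0],[1.7,-6.8,-16,0],[1.7,-6.8,-16,0],[1.7,-6.8,-16,0]]'
```

```text
time: 2.0
ee_pos: [0.3854, 0.0693, 0.2395]
tcp_rot: [180.0, 0.1, -179.9]
wrist_force: [1.3, 1.2, 0.2]
opening: 0.0004
grasp_force: 0.0
time: 3.0
ee_pos: [0.4027, 0.0033, 0.081]
tcp_rot: [180.0, 0.1, -180.0]
wrist_force: [0.0, -0.1, -0.4]
opening: -0.0
grasp_force: 0.0
```

```bash
python3 -m inch '[[1.5,-1,0,0],[3,-2,0,0],[4,-2.3,0,0],[4.4,-2.3,0,0],[4.8,-2.3,0,0],[5.1,-2.3,0,0],[5.4,-2.3,0,0],[5.4,-2.3,0,0]]'; python3 -c "
from h import *
save(bot.camera('scene'),'s1.png')"
```

```text
time: 4.0
ee_pos: [0.4528, -0.0196, 0.0782]
tcp_rot: [180.0, -0.4, -180.0]
wrist_force: [-13.9, 0.3, 2.1]
opening: -0.0002
grasp_force: 6.9
```

View pics/s1.png

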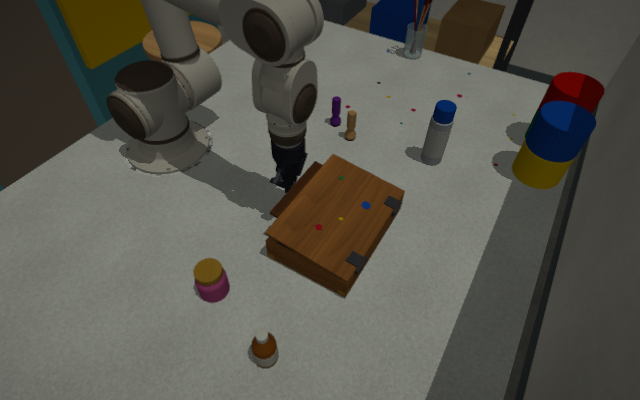

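```bash
python3 -m inch '[[0.2,0,0.3,0],[0.3,0,0.6,0],[0.4,0,0.9,0],[0.4,0,1.2,0],[0.5,0,1.5,0],[0.5,0,1.8,0],[0.6,0,2.1,0],[0.6,0,2.4,0]]'; python3 - <<'E'
from h import *
s=bot.camera("scene");t=bot.camera("top")
for r in (bot.landmark_of("lip",s)[:1],bot.landmark_of("lip",t)[:1]):print(r)
E
```

```text
time: 5.05
ee_pos: [0.4569, -0.0195, 0.1013]
tcp_rot: [180.0, -0.6, -180.0]
wrist_force: [-19.7, 0.2, -0.6]
opening: -0.0
grasp_force: 9.7
[{'point': [300.7, 184.0], 'score': 0.78}]
[]
```

```bash
python3 -m inch '[[0.2,0,0.9,0],[0.4,0,1.7,0],[0.6,0,2.4,0],[0.9,0,3.1,0],[1.3,0,4.0,0],[1.7,0,5.0,0],[2.1,0,5.9,0],[2.6,0,6.8,0]]'; python3 -c "
from h import *
save(bot.camera('scene'),'s2.png')"
```

```text
time: 6.25
ee_pos: [0.4853, -0.0196, 0.1711]
tcp_rot: [-180.0, -0.3, -180.0]
wrist_force: [-12.4, -0.3, 3.5]
opening: 0.0001
grasp_force: 6.4
```

View pics/s2.png

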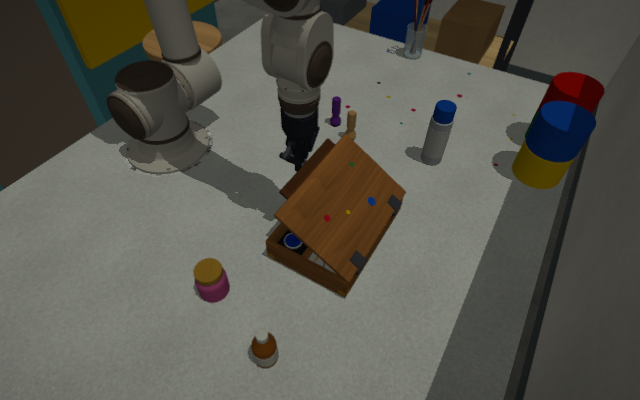

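```bash
python3 -m inch '[[0.5,0,0.8,0],[1.0,0,1.5,0],[1.6,0,2.2,0],[2.2,0,2.9,0],[2.9,0,3.6,0],[3.6,0,4.3,0],[4.3,0,5.0,0],[5.0,0,5.6,0]]'; python3 -m inch '[[0.6,0,0.4,0],[1.2,0,0.8,0],[1.8,0,1.2,0],[2.4,0,1.6,0],[3.0,0,2.0,0],[3.6,0,2.3,0],[4.2,0,2.6,0],[4.6,0,2.8,0]]'
```

```text
time: 7.3
ee_pos: [0.5358, -0.0198, 0.2289]
tcp_rot: [-180.0, -0.1, -180.0]
wrist_force: [-14.4, -1.0, 13.8]
opening: -0.0001
grasp_force: 7.7
time: 8.3
ee_pos: [0.5831, -0.0197, 0.2561]
tcp_rot: [-180.0, -0.0, -180.0]
wrist_force: [-6.6, -0.9, 4.4]
opening: 0.0001
grasp_force: 3.1
```

```bash
cat >> h.py <<'E'
def angle(n):
    s=bot.camera("scene");t=bot.camera("top");save(s,n+"s.png");save(t,n+"t.png")
    for nm,c in(("s",s),("t",t)):
        for k in("lip","hinge"):
            r=bot.landmark_of(k,c)[:2]
            for q in r: print(nm,k,np.round(q["point"],1),round(q["score"],2))
    for d in range(50,86,5):
        a=np.radians(d);X=[.699-.222*np.cos(a),-.018,.07+.222*np.sin(a)];print(d,proj(s,X).round(1)[0],proj(t,X).round(1)[0])
E
python3 -c "
from h import *
angle('a1')"
```

```text
s lip [348.  153.2] 0.73
s hinge [377.8 231.7] 0.87
50 [328.3 156.8] [320.6 193.3]
55 [334.9 155.3] [320.5 184.6]
60 [342.1 154.4] [320.4 175.2]
65 [349.9 154.1] [320.2 165.1]
70 [358.1 154.5] [320.1 154.5]
75 [366.8 155.7] [320.  143.5]
80 [375.8 157.6] [319.8 132.3]
85 [385.  160.2] [319.7 121.1]
```

View pics/a1s.png

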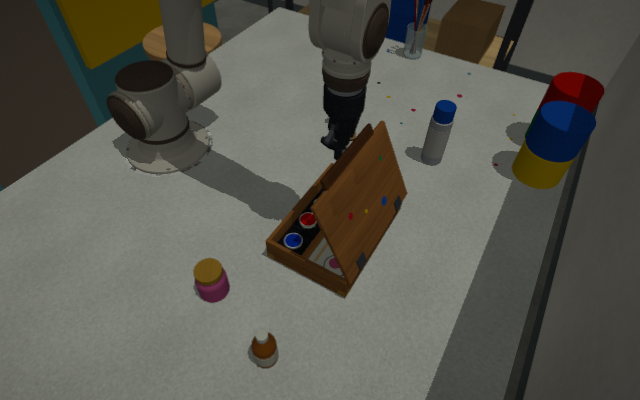

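The lid is at about 64° by both the fingers and the camera, and the red cup shows at scene (309,220). I'll push the last 6°, then back away and watch.

```bash
python3 -m inch '[[0.4,0,0.2,0],[0.8,0,0.4,0],[1.2,0,0.5,0],[1.6,0,0.6,0],[2.0,0,0.7,0],[2.2,0,0.7,0],[2.3,0,0.7,0],[2.3,0,0.7,0]]'; python3 -m inch '[[-0.5,0,0,0],[-1.5,0,0,0],[-4,0,0,0],[-7,0,0,0],[-10,0,0,0],[-13,0,0,0],[-15,0,0,0],[-15,0,0,0]]'; python3 -c "
from h import *
angle('a2')" | head -3; python3 -m inch '[[0,4,0,4],[-2,8,0,10],[-4,12,0,18],[-5,16,0,25],[-6,20,0,35],[-6,24,0,45],[-6,28,0,55],[-6,30,0,55]]' 5;  python3 -c "
from h import *
angle('a3')"
```

```text
time: 9.6
ee_pos: [0.6069, -0.0198, 0.2622]
tcp_rot: [-180.0, 0.0, -180.0]
wrist_force: [-2.5, 0.2, 1.6]
opening: 0.0
grasp_force: 1.6
time: 10.6
ee_pos: [0.4558, -0.0198, 0.2629]
tcp_rot: [-180.0, 0.1, -180.0]
wrist_force: [0.1, 0.6, 0.7]
opening: 0.0003
grasp_force: 0.0
s lip [358.6 160.1] 0.97
s hinge [377.3 234. ] 0.84
t lip [324.4 157.4] 0.87
time: 11.9
ee_pos: [0.3968, 0.282, 0.2617]
tcp_rot: [180.0, -0.1, -124.9]
wrist_force: [0.6, -0.7, 1.4]
opening: 0.0499
grasp_force: 0.0
s lip [357.3 154.9] 0.89
s hinge [377.1 234.1] 0.81
t lip [320.5 158.9] 0.58
t hinge [319.8 137.7] 0.7
50 [328.3 156.8] [320.6 193.3]
55 [334.9 155.3] [320.5 184.6]
60 [342.1 154.4] [320.4 175.2]
65 [349.9 154.1] [320.2 165.1]
70 [358.1 154.5] [320.1 154.5]
75 [366.8 155.7] [320.  143.5]
80 [375.8 157.6] [319.8 132.3]
85 [385.  160.2] [319.7 121.1]
```

```bash
python3 -m inch '[[0,0,0,-10],[0,0,0,-20],[0,0,0,-30],[0,0,0,-40],[0,0,0,-50],[0,0,0,-60],[0,0,0,-70],[0,0,0,-80]]'; python3 -m inch '[[0,0,0,-5],[0,0,0,-5],[0,0,0,-5],[0,0,0,-5],[0,0,0,-5],[0,0,0,-5],[0,0,0,-5],[0,0,0,-5]]'; python3 - <<'E'
from h import *
np.set_printoptions(precision=4,suppress=True)
s=bot.camera("scene");t=bot.camera("top");save(s,"p1s.png");save(t,"p1t.png")
for k in("press_grip","cup_top","lip","socket_face"):
    a=[bot.landmark_of(k,c)[:4] for c in(s,t)]
    for nm,c,l in zip("st",(s,t),a):
        for r in l: print(nm,k,np.round(r["point"],1),round(r["score"],2),atz(c,r["point"],{"press_grip":.068,"cup_top":.05,"lip":.28,"socket_face":.038}[k]))
# hsv blobs
for nm,c in(("s",s),("t",t)):
    h=cv2.cvtColor(c["img"],cv2.COLOR_RGB2HSV)
    m=(((h[:,:,0]<6)|(h[:,:,0]>172))&(h[:,:,1]>150)&(h[:,:,2]>70)).astype(np.uint8)
    n,_,st,ce=cv2.connectedComponentsWithStats(m)
    for i in range(1,n):
        if st[i,4]>20 and 200<ce[i][0]<420 and 100<ce[i][1]<300: print(nm,"red",st[i],ce[i],atz(c,ce[i],.05))
im=np.hstack([cv2.resize(s["img"][90:290,250:410],None,fx=2.5,fy=2.5),cv2.resize(t["img"][120:320,140:300],None,fx=2.5,fy=2.5)])[:, :800]
cv2.imwrite("pics/c2.png",cv2.convertScaleAbs(im[:,:,::-1],alpha=1.6))
E
```

```text
time: 13.2
ee_pos: [0.397, 0.2792, 0.2627]
tcp_rot: [180.0, 0.0, 154.6]
wrist_force: [0.1, 0.5, 0.9]
opening: 0.0501
grasp_force: 0.0
time: 14.2
ee_pos: [0.3968, 0.2803, 0.2623]
tcp_rot: [180.0, 0.0, 150.0]
wrist_force: [-0.0, 0.2, 0.8]
opening: 0.0499
grasp_force: 0.0
s press_grip [350.6 119.2] 0.72 [0.4428 0.3228 0.068 ]
s press_grip [334.9 104.8] 0.69 [0.3681 0.3604 0.068 ]
s press_grip [428.  159.2] 0.57 [0.703 0.279 0.068]
t press_grip [157.4 281.1] 0.9 [0.3677 0.3594 0.068 ]
t press_grip [176.1 250.6] 0.73 [0.4368 0.3173 0.068 ]
t press_grip [432.9 247.1] 0.45 [ 0.4369 -0.2772  0.068 ]
s cup_top [309.2 219.2] 0.48 [ 0.5297 -0.0532  0.05  ]
s cup_top [269.5 358.2] 0.22 [ 0.6415 -0.3772  0.05  ]
t cup_top [337.  209.7] 0.58 [ 0.5266 -0.0563  0.05  ]
s lip [357.3 157.5] 0.97 [ 0.6262 -0.0279  0.28  ]
t lip [321.1 157.4] 0.71 [ 0.6177 -0.0197  0.28  ]
s socket_face [309.4 218.7] 0.61 [ 0.5242 -0.0435  0.038 ]
t socket_face [333.7 211.3] 0.91 [ 0.5229 -0.0488  0.038 ]
s red [300 213  16  12 147] [307.7823 218.6939] [ 0.5259 -0.0537  0.05  ]
s red [354 214   5   7  24] [356.0833 217.    ] [0.6237 0.0122 0.05  ]
t red [330 202  15  16 181] [336.6243 209.5912] [ 0.5269 -0.0554  0.05  ]
```

View pics/c2.png

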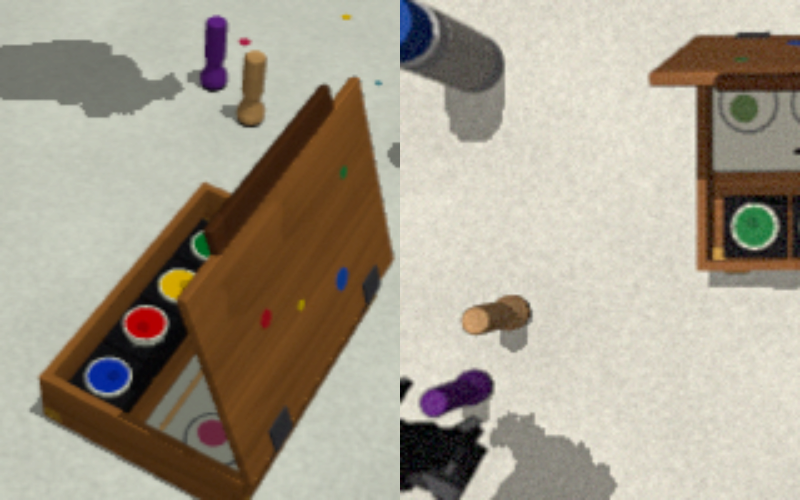

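```bash
python3 - <<'E'
from h import *
s=bot.camera("scene");t=bot.camera("top")
out=[]
for nm,c,box in(("s",s,(345,105,362,145)),("t",t,(163,235,196,258))):
    h=cv2.cvtColor(c["img"],cv2.COLOR_RGB2HSV);m=((h[:,:,0]<25)&(h[:,:,0]>5)&(h[:,:,1]>85)&(h[:,:,2]>40)).astype(np.uint8)
    r=np.zeros_like(m);r[box[1]:box[3],box[0]:box[2]]=m[box[1]:box[3],box[0]:box[2]]
    ys,xs=np.nonzero(r);print(nm,xs.min(),xs.max(),ys.min(),ys.max(),len(xs),xs.mean(),ys.mean());out.append(r)
# fit silhouette: stem radius .0135 (z .02-.095), foot radius .0175 (z 0-.02)
from scipy.optimize import minimize
th=np.linspace(0,2*np.pi,24)
def sil(c,x,y):
    im=np.zeros((1600,2560),np.uint8)
    for r,z0,z1 in((.0175,0,.022),(.0135,.022,.095)):
        P=np.array([[x+r*np.cos(a),y+r*np.sin(a),z] for z in(z0,z1) for a in th])
        cv2.fillConvexPoly(im,cv2.convexHull(np.round(proj(c,P)*4+1.5).astype(np.int32)),1)
    return cv2.resize(im.astype(np.float32),(640,400),interpolation=cv2.INTER_AREA)
for w in((1,1),(1,0),(0,1)):
    f=lambda p:sum(k*np.abs(sil(c,*p)-o).sum() for k,c,o in zip(w,(s,t),out))
    b=min((f((x,y)),x,y) for x in np.arange(.425,.452,.002) for y in np.arange(.305,.335,.002));print(w,b)
E
```

```text
s 345 355 110 139 244 350.4918032786885 125.37704918032787
t 165 191 238 253 291 178.4192439862543 245.8109965635739
(1, 1) (np.float32(119.4375), np.float64(0.445), np.float64(0.321))
(1, 0) (np.float32(61.875), np.float64(0.445), np.float64(0.321))
(0, 1) (np.float32(57.5625), np.float64(0.445), np.float64(0.321))
```

```bash
python3 -m inch '[[2,2,0,0],[4.6,4,0,0],[4.6,4,-3,0],[4.6,4,-8,0],[4.6,4,-13,0],[4.6,4,-17,0],[4.6,4,-20.2,0],[4.6,4,-20.2,0]]' 6.5 40; python3 -m inch '[[0,0,0,0],[0,0,0,0],[0,0,0,0],[0,0,0,0],[0,0,0,0],[0,0,0,0],[0,0,0,0],[0,0,0,0]]' 0 40
```

```text
time: 15.8
ee_pos: [0.4414, 0.3192, 0.058]
tcp_rot: [-179.8, -0.1, 150.0]
wrist_force: [-0.1, 1.0, 0.1]
opening: 0.0653
grasp_force: 0.0
time: 16.8
ee_pos: [0.4436, 0.3208, 0.0622]
tcp_rot: [179.8, 0.1, 150.0]
wrist_force: [-0.6, -0.1, 6.5]
opening: 0.0257
grasp_force: 39.0
```

```bash
python3 - <<'E'
from h import *
s=bot.camera("scene");t=bot.camera("top")
a=cv2.resize(s["img"][40:160,270:430],None,fx=2.5,fy=2.5);b=cv2.resize(t["img"][200:320,100:260],None,fx=2.5,fy=2.5)
cv2.imwrite("pics/c3.png",cv2.convertScaleAbs(np.hstack([a,b])[:,:,::-1],alpha=1.8))
E
```

```text
(no output)
```

View pics/c3.png

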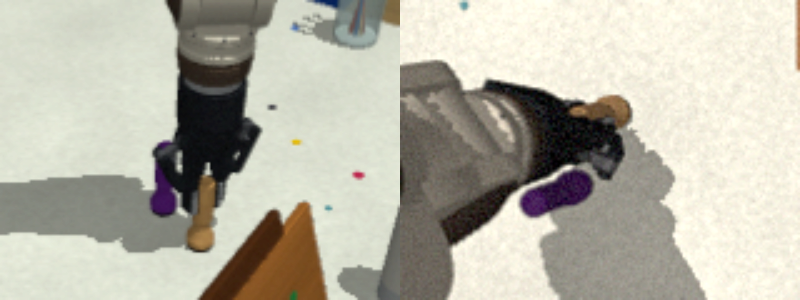

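```bash
python3 -m inch '[[0,0,1,0],[0,0,4,0],[0,0,8,0],[0,0,12,0],[0,0,15,0],[0,-4,15,6],[0,-8,15,14],[0,-12,15,22]]'; python3 -m inch '[[0,-6,0,8],[0,-12,0,8],[2,-17,0,8],[4,-21,0,8],[6,-24,0,8],[8,-25.5,0,8],[8.3,-25.5,0,8],[8.3,-25.5,0,8]]';python3 - <<'E'
from h import *
s=bot.camera("scene");t=bot.camera("top")
print(bot.get_obs()["ee_pos"])
for nm,c in(("s",s),("t",t)):
    for k in("press_grip","lip","cup_top"):
        for r in bot.landmark_of(k,c)[:2]: print(nm,k,np.round(r["point"],1),round(r["score"],2))
a=cv2.resize(s["img"][100:260,240:400],None,fx=2.5,fy=2.5);b=cv2.resize(t["img"][120:280,240:400],None,fx=2.5,fy=2.5)
cv2.imwrite("pics/c4.png",cv2.convertScaleAbs(np.hstack([a,b])[:,:,::-1],alpha=1.8))
E
```

```text
time: 17.9
ee_pos: [0.4426, 0.1991, 0.211]
tcp_rot: [180.0, 0.0, 172.3]
wrist_force: [0.7, -0.9, -1.9]
opening: 0.026
grasp_force: 39.7
time: 18.9
ee_pos: [0.5255, -0.0544, 0.2106]
tcp_rot: [180.0, -0.0, -180.0]
wrist_force: [-0.3, -0.0, -0.9]
opening: 0.0258
grasp_force: 39.7
[ 0.52533907 -0.05415743  0.21063973]
s press_grip [308.7 170.5] 0.84
s press_grip [333.3 105.5] 0.5
s lip [357.3 154.5] 0.79
s cup_top [307.8 218.4] 0.68
t press_grip [158.8 279.2] 0.63
```

View pics/c4.png

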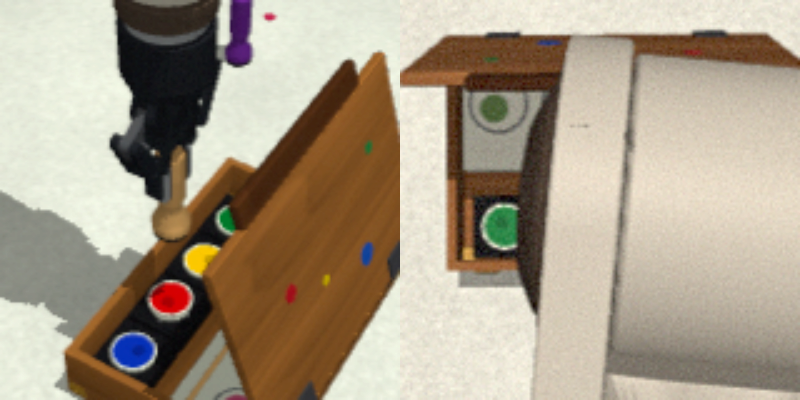

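```bash
python3 - <<'E'
from h import *
s=bot.camera("scene")
print(proj(s,[[.5254,-.0542,.1585],[.5254,-.0542,.2165],[.5354,-.0542,.1585],[.5254,-.0442,.1585],[.5265,-.055,.05]]).round(1))
i=s["img"][150:200,285:335];h=cv2.cvtColor(i,cv2.COLOR_RGB2HSV);m=(h[:,:,0]<25)&(h[:,:,0]>5)&(h[:,:,1]>85)&(h[:,:,2]>60)
for y in range(50):
    x=np.nonzero(m[y])[0]
    if len(x):print(150+y,285+x.min(),285+x.max(),len(x),end="; ")
E
```

```text
[[307.1 188.3]
 [306.9 169.7]
 [311.  190. ]
 [309.5 185.5]
 [307.7 219.1]]
159 311 312 2; 160 302 312 4; 161 302 313 5; 162 309 313 5; 163 309 332 7; 164 309 334 10; 165 309 334 11; 166 309 334 10; 167 309 331 9; 168 309 330 9; 169 309 329 9; 170 309 329 10; 171 309 328 10; 172 309 327 9; 173 309 326 9; 174 309 325 9; 175 309 324 9; 176 309 324 10; 177 309 323 10; 178 309 322 10; 179 309 321 8; 180 307 320 10; 181 304 319 13; 182 303 319 14; 183 303 318 16; 184 302 317 16; 185 302 316 15; 186 301 316 16; 187 301 316 16; 188 301 316 16; 189 301 316 16; 190 301 316 16; 191 301 315 15; 192 302 334 15; 193 303 334 14; 194 304 334 12; 195 306 334 8; 196 303 334 6; 197 302 334 10; 198 302 334 10; 199 301 334 21;
```

```bash
python3 -m inch '[[-0.15,0,-2,0],[-0.15,0,-4,0],[-0.15,0,-6,0],[-0.15,0,-7.5,0],[-0.15,0,-8.5,0],[-0.15,0,-9.2,0],[-0.15,0,-9.2,0],[-0.15,0,-9.2,0]]' - 80; python3 -m inch '[[0,0,-0.3,0],[0,0,-0.5,0],[0,0,-0.7,0],[0,0,-0.8,0],[0,0,-0.9,0],[0,0,-1,0],[0,0,-1.1,0],[0,0,-1.1,0]]'
```

```text
time: 20.35
ee_pos: [0.5245, -0.0548, 0.1188]
tcp_rot: [-180.0, 0.0, -180.0]
wrist_force: [-0.4, 0.5, -1.1]
opening: 0.0257
grasp_force: 78.4
time: 21.35
ee_pos: [0.524, -0.0548, 0.1067]
tcp_rot: [180.0, -0.1, -180.0]
wrist_force: [-0.1, 0.8, 0.1]
opening: 0.0254
grasp_force: 78.4
```

```bash
python3 -m inch '[[0,0,-0.1,0],[0,0,-0.2,0],[0,0,-0.3,0],[0,0,-0.4,0],[0,0,-0.5,0],[0,0,-0.6,0],[0,0,-0.7,0],[0,0,-0.7,0]]'
```

```text
time: 22.35
ee_pos: [0.5247, -0.0548, 0.1031]
tcp_rot: [-180.0, 0.2, -180.0]
wrist_force: [-6.4, 1.0, 20.0]
opening: 0.0255
grasp_force: 80.7
```

The press stopped at z = 0.1031 with 20 N, exactly the height expected for the cup fully home. I'll lift, move off and check.

```bash
python3 -m inch '[[0,0,0.6,0],[0,0,2,0],[0,0,5,0],[0,0,9,0],[0,2,11,0],[-1,7,11,0],[-2,13,11,0],[-2,19,11,0]]'; python3 -m inch '[[0,5,0,0],[0,10,0,0],[0,13.5,0,0],[0,13.5,0,0],[0,13.5,0,0],[0,13.5,0,0],[0,13.5,0,0],[0,13.5,0,0]]'; python3 - <<'E'
from h import *
s=bot.camera("scene");t=bot.camera("top")
print(bot.get_obs()["ee_pos"],bot.get_obs()["wrist_force"])
for nm,c in(("s",s),("t",t)):
    for k in("cup_top","lip"):
        for r in bot.landmark_of(k,c)[:1]: print(nm,k,np.round(r["point"],1),round(r["score"],2))
print(proj(s,[[.5265,-.055,.05],[.5265,-.055,.041]]),proj(t,[[.5265,-.055,.05],[.5265,-.055,.041]]))
a=cv2.resize(s["img"][90:270,250:390],(420,540),interpolation=cv2.INTER_CUBIC);b=cv2.resize(t["img"][190:270,250:390],None,fx=2.7,fy=2.7,interpolation=cv2.INTER_CUBIC)
im=np.zeros((540,798,3),np.uint8);im[:,:420]=a;im[:b.shape[0],420:798]=b
cv2.imwrite("pics/c5.png",cv2.convertScaleAbs(im[:,:,::-1],alpha=1.8))
E
```

```text
time: 23.35
ee_pos: [0.5038, 0.1367, 0.2112]
tcp_rot: [180.0, 0.1, 180.0]
wrist_force: [2.0, 0.1, -0.2]
opening: 0.0255
grasp_force: 78.6
time: 24.35
ee_pos: [0.5044, 0.2697, 0.2104]
tcp_rot: [180.0, 0.0, 180.0]
wrist_force: [-0.1, 0.7, -0.7]
opening: 0.0253
grasp_force: 78.7
[0.50433183 0.26992102 0.21040081] [ 0.13200698  0.00707536 -1.34917431]
s cup_top [307.  217.3] 0.58
s lip [358.5 154.7] 0.78
t cup_top [334.1 210.9] 0.62
t lip [318.8 156.2] 0.65
[[307.7052068  219.14940254]
 [307.73114532 221.45123855]] [[336.45078953 209.74652831]
 [336.29824889 209.77480662]]
```

View pics/c5.png

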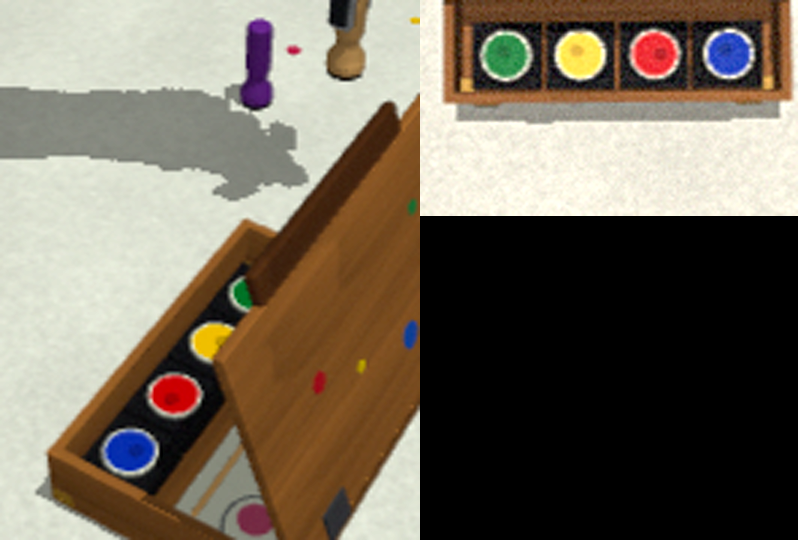

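```bash
python3 - <<'E'
from h import *
def blob(i,x0,y0,x1,y1,h0,h1):
    h=cv2.cvtColor(i,cv2.COLOR_RGB2HSV);H=h[:,:,0].astype(int)
    m=(((H>=h0)&(H<=h1)) if h0<h1 else ((H>=h0)|(H<=h1)))&(h[:,:,1]>150)&(h[:,:,2]>70)
    ys,xs=np.nonzero(m[y0:y1,x0:x1]);return xs.min()+x0,xs.max()+x0,ys.min()+y0,ys.max()+y0,xs.mean()+x0,ys.mean()+y0
now=bot.camera("scene")["img"];old=cv2.imread("pics/p1s.png")[:,:,::-1].copy()
for i in(old,now):
    print("red",blob(i,295,205,322,235,172,6),"blue",blob(i,280,230,306,252,100,130))
E
```

```text
red (np.int64(300), np.int64(315), np.int64(213), np.int64(224), np.float64(307.78231292517006), np.float64(218.69387755102042)) blue (np.int64(285), np.int64(300), np.int64(234), np.int64(246), np.float64(292.7826086956522), np.float64(239.80745341614906))
red (np.int64(301), np.int64(315), np.int64(215), np.int64(227), np.float64(307.8958333333333), np.float64(220.95833333333334)) blue (np.int64(285), np.int64(300), np.int64(234), np.int64(246), np.float64(292.75155279503105), np.float64(239.8385093167702))
```

The red cup has dropped 2.26 px, which is the full 9 mm, and is level with the others. Now I'll stand the press on the table.

```bash
python3 -m inch '[[0,0,-4,0],[0,0,-8,0],[0,0,-11,0],[0,0,-13,0],[0,0,-14,0],[0,0,-14.5,0],[0,0,-14.8,0],[0,0,-14.9,0]]'; python3 -m inch '[[0,0,0,0],[0,0,0,0],[0,0,0,0],[0,0,0,0],[0,0,0,0],[0,0,0,0],[0,0,0,0],[0,0,0,0]]' 3.5 20;  python3 -m inch '[[0,0,0,0],[0,0,0,0],[0,0,0,0],[0,0,0,0],[0,0,2,0],[0,0,5,0],[0,0,9,0],[0,0,13,0]]' 5.5; python3 -m inch '[[0,0,2,0],[-3,0,4,0],[-8,2,6,0],[-14,4,6,0],[-20,6,6,0],[-20,6,6,0],[-20,6,6,0],[-20,6,6,0]]'; python3 - <<'E'
from h import *
s=bot.camera("scene");t=bot.camera("top")
for nm,c in(("s",s),("t",t)):
    for k in("lip","press_grip"):
        for r in bot.landmark_of(k,c)[:2]: print(nm,k,np.round(r["point"],1),round(r["score"],2),atz(c,r["point"],.068))
cv2.imwrite("pics/fin.png",cv2.convertScaleAbs(np.hstack([s["img"][60:300,240:440],t["img"][110:350,120:400]])[:,:,::-1],alpha=1.8))
E
```

```text
time: 25.7
ee_pos: [0.5047, 0.2704, 0.0622]
tcp_rot: [180.0, 0.1, -180.0]
wrist_force: [-1.5, 0.1, 6.7]
opening: 0.0258
grasp_force: 79.5
time: 26.7
ee_pos: [0.5043, 0.2702, 0.0613]
tcp_rot: [-180.0, -0.0, -180.0]
wrist_force: [-0.1, -0.4, -0.6]
opening: 0.0351
grasp_force: 0.0
time: 27.7
ee_pos: [0.5041, 0.2701, 0.1925]
tcp_rot: [-180.0, -0.0, -180.0]
wrist_force: [0.9, 0.1, 0.1]
opening: 0.0551
grasp_force: 0.0
time: 28.7
ee_pos: [0.3052, 0.3299, 0.2511]
tcp_rot: [-180.0, -0.0, 180.0]
wrist_force: [-0.5, -0.5, 0.0]
opening: 0.0548
grasp_force: 0.0
s lip [358.5 157. ] 0.73 [0.53829346 0.18826382 0.068     ]
s press_grip [333.2 105.5] 0.56 [0.36540313 0.35450037 0.068     ]
s press_grip [362.3 140. ] 0.53 [0.51525417 0.25666802 0.068     ]
t lip [321.  155.7] 0.88 [ 0.65349113 -0.01973918  0.068     ]
t press_grip [197.4 221.2] 0.75 [0.50383643 0.26864105 0.068     ]
```

View pics/fin.png

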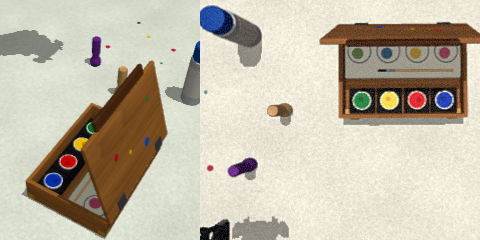

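The press stands upright at (0.504, 0.27), beside the box. The lid is still at about 70° and the cups are level, so I'll hand the job in.

```bash
python3 -c "
from workcell import bot
print(bot.job_done())"
```

```text
the job is handed in; nothing more can be done
None
```

The job is handed in at about 29 s of the 72 s allowed: the lid holds by itself at about 70°, the red cup is fully home and level with the others, and the press stands upright on the table beside the box.

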